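# Cradle the loose lens barrels

## Robot

A 7-joint arm with a two-finger parallel gripper is mounted at the origin on a cart in front of the work surface, level with it; the furniture and walls round the work are solid. World frame = base frame: x ahead of the robot, y to its left, z up, the work surface at z = 0. Lengths are in mm, angles in degrees, forces in N, time in s.
With the tool pointing down it reaches from about 400 to 900 mm from the base axis. Payload 5.5 kg.
Tool frame: the origin (TCP) lies on the centre line of the jaws, within the pads' length; the fingertips stand 19 mm ahead of it and the grasp point (between the pads) is the TCP; z points along the fingers, y is the line along which they close (so a half turn about z gives the same grasp; the last joint's range is limited). The gripper opens to 92 mm and grips with 3 to 60 N. Pads are 19 mm wide; open, the fingers measure 130 mm over their backs; the gripper's body (75 mm by 190 mm) begins 47 mm behind the grasp point.
Start: joints at [-48.862, 28.699, -24.465, 88.831, 12.651, 65.22, -12.049], TCP at [285.498, 583.944, 245.729] pointing down, gripper open.
Joint ranges: [-164.97, 164.97], [-17.58, 116.51], [-87.97, 89.64], [11.32, 138.91], [-80.73, 260.73], [10.89, 115.49], [-147.41, 147.41]. Speed limits (degrees/s): [147.25, 147.25, 180, 180, 180, 180, 180].

## Interface

Orientations are given as [roll, pitch, yaw] about the fixed x, y, z axes, in that order (R = Rz(yaw) Ry(pitch) Rx(roll)).
In Python, from plant import ctrl gives the robot as it stands.
- The arm moves only by the tool arm_command, never from a script. Its argument "moves" is a list of rows, each a list of 7 numbers: the finger opening in m, from 0 to 0.0918, then the shift along the world's x, y, z in m, then the turn, a rotation vector about the world's x, y, z in rad. In form: [[claw, tx, ty, tz, rx, ry, rz], ...]. A call has 1 to 20 rows; each row shifts and turns the commanded pose from where the row before left it; what a row does not reach is not made up. A row lasts 1/10 s, in which the tool goes at most 50 mm and 8.59 degrees, less where a joint would pass 70% of its speed; a pose out of reach is approached as far as the arm can. A call with a gripper value outside its range is refused whole. The fingers move at their own pace and stop on an object; the grip force is fixed at half the most. Time passes only in rows, so rows that do not move let the fingers close. It gives the time, the measured TCP pose, the force, the opening and the grip force at its end, in the units of the state.
- ctrl.get_obs(): the state, without advancing time (a new reading comes with each control period).
- ctrl.snapshot(name): name is "scene" or "top" or "wrist"; returns the picture (480x640x3 uint8, blue, green, red); there is no depth.
- ctrl.camera_info(name): a dict with "camera_matrix" (3x3 intrinsics, pixels), "rvec" (rotation vector, rad) and "tvec" (3), from world to camera coordinates, as OpenCV has them. Camera axes: x right, y down, z forward; pixel columns grow to the right and rows downward; lengths in mm; the calibration is good to about 2 mm. The wrist camera is an equidistant fisheye: a pixel r from the principal point sees the ray r / f radians off the axis. A picture is of the moment at which its call begins: read the wrist's pose just before it. camera_info takes no time and is no camera call; for the wrist camera it gives the pose at the moment of the call.
- ctrl.sign_off(): hands the job in; it is judged then, once.
The state is a dict: "t": time; "joints": joint angles; "qd": joint speeds; "joint_torque": joint torques, N m; "tool_pos": TCP position; "ee_rot": TCP orientation; "contact_force": force on the tool from outside, world axes, zero at the start; "moment": the same for the moment, N m; "opening": finger opening in mm; "grasp_force": force on a finger pad.
Only numpy, scipy, OpenCV 4.12 (cv2) and the standard library are available. Lean on these libraries where they do the work, as an engineer would, in place of code of your own. Each camera call takes 0.05 s, during which the arm holds its last target. There are 200 camera calls.

## Task

Two lens barrels of the microscope are lying loose on the desk. Lay each one in the V-cradle made for it, the thick barrel in the wide cradle and the slim barrel in the narrow one, so that it rests in both notches, roughly centred with its two ends sticking out about evenly, and cannot roll. They hold glass, so set them down gently and do not let them drop.

Things in the scene. Friction and masses are not known exactly. Their poses are not given: they have to be found in the camera images.
- thick_barrel: Lens barrel, the thicker of two: plain black cylinder with bare metal end rims, 34 mm diameter, 120 mm long, about 160 g. Lies loose on the desk, can roll. Origin: middle of its axis, 17 mm above the desk as it lies; its x axis runs along the barrel (either end alike), y and z turn as it rolls. Grip it across the middle.
- slim_barrel: Lens barrel, the slimmer of two: plain black cylinder with bare metal end rims, 22 mm diameter, 120 mm long, about 80 g. Lies loose on the desk, can roll. Origin: middle of its axis, 11 mm above the desk as it lies; its x axis runs along the barrel (either end alike), y and z turn as it rolls. Grip it across the middle.
- wide_cradle: The larger aluminium V-cradle, fixed. Base plate 104 (x) by 68 (y) by 6 mm; on it two uprights 8 mm thick, centred at x = +-36 mm, 64 mm free between for fingers. Each has a 90 degree V-notch, 40 mm wide at its top (z = 40 mm), lowest at z = 20. The thick barrel lies along x across both, its axis then at z = 44 mm. Origin: middle of the underside, at desk height; z up.
- narrow_cradle: The smaller aluminium V-cradle, fixed. Base plate 104 (x) by 52 (y) by 6 mm; on it two uprights 8 mm thick, centred at x = +-36 mm, 64 mm free between for fingers. Each has a 90 degree V-notch, 26 mm wide at its top (z = 33 mm), lowest at z = 20. The slim barrel lies along x across both, its axis then at z = 35.5 mm. Origin: middle of the underside, at desk height; z up.
Not all that is in view belongs to the job. Leave any green look-alike of the wide_cradle alone.

How it is judged (in metres and radians):
At the end, for the whole second after the job is handed in: Thick barrel in the wide cradle, slim barrel in the narrow one, each down in both notches (axis within 6 mm of its resting height, 8 mm of the groove line and 0.15 rad of its direction), its middle within 18 mm of the cradle's middle along the groove, and at rest (x of thick_barrel in the frame of wide_cradle between -0.018 and 0.018 m and y of thick_barrel in the frame of wide_cradle between -0.008 and 0.008 m and z of thick_barrel in the frame of wide_cradle between 0.038 and 0.05 m and angle between the x axis of thick_barrel and the x axis of wide_cradle, either way round below 0.15 rad and linear speed of each of thick_barrel, slim_barrel below 0.02 m/s and x of slim_barrel in the frame of narrow_cradle between -0.018 and 0.018 m and y of slim_barrel in the frame of narrow_cradle between -0.008 and 0.008 m and z of slim_barrel in the frame of narrow_cradle between 0.0296 and 0.0416 m and angle between the x axis of slim_barrel and the x axis of narrow_cradle, either way round below 0.15 rad); the robot touches nothing.
It fails at once if the thick barrel is dropped (falls free of the fingers by some 2 cm or more) (linear speed of thick_barrel above 0.6 m/s and contact force between the fingers and thick_barrel below 0.05 N).
It fails at once if the slim barrel is dropped (falls free of the fingers by some 2 cm or more) (linear speed of slim_barrel above 0.6 m/s and contact force between the fingers and slim_barrel below 0.05 N).
It also fails if it takes over 54 s, if anything falls off the work surface, if the arm or the gripper's body presses on something with over 40 N, if the wrist force passes 120 N, or if a joint passes its speed limit or range.

## Working session

There is one attempt and no reset: what is moved stays moved. The work goes in short steps, Python scripts to look and compute and a tool call to move; the robot and the scene stay as the last step left them, time stands still between calls to the robot, and variables do not carry over. Pictures are saved under pics/ and viewed, at most 10 in all, crops included, and the job is handed in when it is done.

Besides the shell and the picture viewer there is one more tool, called after "Call:" as name(argument=value, ...) on one line, values as JSON. arm_command: Moves the arm, as the interface text tells. Its arguments: {"type":"object","properties":{"moves":{"type":"array","items":{"type":"array","items":{"type":"number"}}}},"required":["moves"]}

```bash
mkdir -p pics; cat > h.py <<'E'
import numpy as np, cv2
from plant import ctrl
def save(name,fn):
    im=ctrl.snapshot(name); cv2.imwrite('pics/'+fn,im); return im
def ray(name,uv):
    i=ctrl.camera_info(name); K=np.array(i['camera_matrix'],float); R=cv2.Rodrigues(np.array(i['rvec'],float))[0]; t=np.array(i['tvec'],float).ravel()
    x=(uv[0]-K[0,2])/K[0,0]; y=(uv[1]-K[1,2])/K[1,1]
    if name=='wrist':
        r=np.hypot(x,y); d=np.array([x/r*np.sin(r),y/r*np.sin(r),np.cos(r)]) if r>0 else np.array([0,0,1.])
    else: d=np.array([x,y,1.])
    return -R.T@t, R.T@d
def at(name,uv,z):
    c,d=ray(name,uv); return c+d*(z-c[2])/d[2]
E
python3 - <<'E'
from h import *
save('top','top0.png');save('scene','scene0.png')
for n in('top','scene'):print(n,ray(n,(320,240)))
print(ctrl.get_obs())
E
```

```text
top (array([493.47391838,   6.02509146, 961.73388155]), array([ 1.98505936e-01,  3.50771481e-05, -9.80157269e-01]))
scene (array([ 221.63176957, -314.3888766 ,  699.38626771]), array([ 0.49800885,  0.41787977, -0.76022883]))
{'t': 0.1, 'joints': array([-48.86214945,  28.74922914, -24.45525534,  88.88681637,
        12.65173105,  65.21877568, -12.04812657]), 'qd': array([-0.00617241, -0.09301277, -0.01893669, -0.15048559, -0.02704403,
       -0.04193728,  0.07128066]), 'joint_torque': array([-1.11484551e-02, -5.67863452e+01, -5.83834738e+00, -2.79913706e+01,
       -6.89173909e-02,  2.40323064e-02,  6.78275501e-05]), 'tool_pos': array([285.29035287, 583.37084837, 244.76517411]), 'ee_rot': array([-1.79898794e+02, -3.51923598e-03,  1.53947804e+02]), 'contact_force': array([-1.00762053, -0.25709514,  0.23565948]), 'moment': array([-0.01234348, -0.05250521, -0.01226419]), 'grasp_force': 0.0, 'opening': 91.44513869502114}
```

View pics/top0.png

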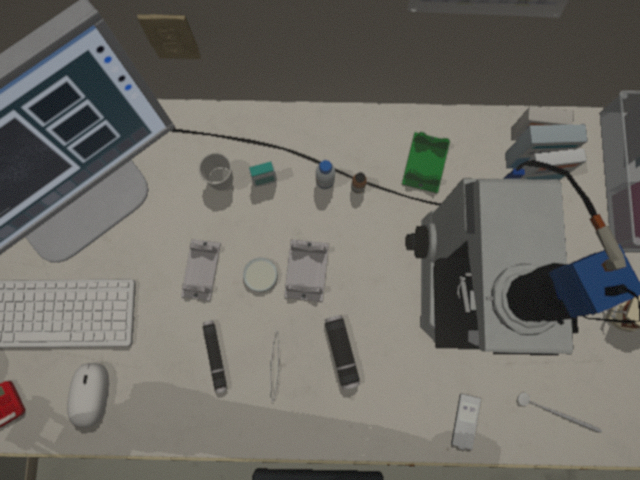

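View pics/scene0.png

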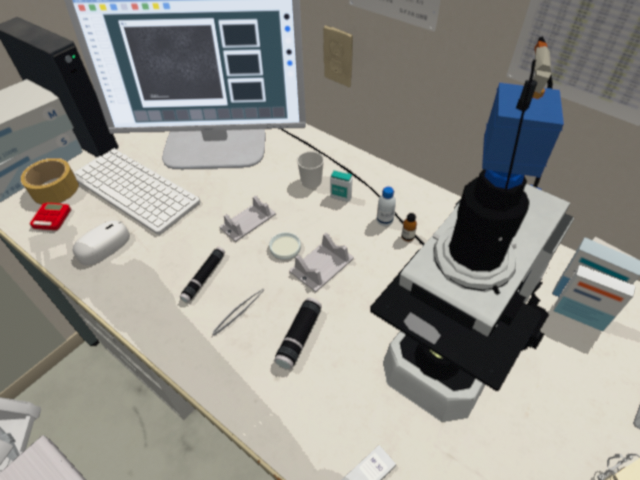

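Both pictures show the same layout, with top pixels as follows:
- **Barrels:** thick at (341,352), slim at (215,356).
- **Cradles:** wide grey at (307,268), narrow grey at (201,268).
- **Look-alikes:** the green cradle at (427,162), which I leave alone. The black microscope tube at (530,292) and the tweezers at (276,365) aren't part of the job.

Next is one close crop to check this choice.

```bash
python3 - <<'E'
from h import *
im=cv2.imread('pics/top0.png')[230:400,175:375]
cv2.imwrite('pics/crop0.png',cv2.resize(im,None,fx=3.5,fy=3.5,interpolation=cv2.INTER_CUBIC))
E
```

```text
(no output)
```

View pics/crop0.png

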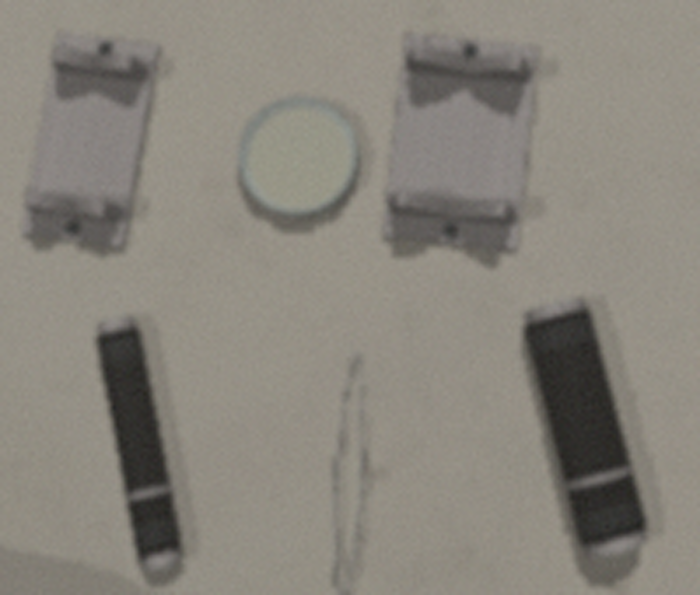

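The crop confirms the choice. The thick barrel runs from (556,308) to about (613,550) in crop pixels and the slim one from (118,322) to (160,572). Both grey cradles have clear base-plate corners.

```bash
python3 - <<'E'
from h import *
P=lambda u,v,z:at('top',(175+u/3.5-.36,230+v/3.5-.36),z)
for n,c in dict(wide=[(408,36),(538,46),(518,250),(385,238)],narrow=[(58,36),(160,42),(125,250),(25,237)]).items():
    q=np.array([P(*a,6)[:2] for a in c]); d=q[0]+q[1]-q[2]-q[3]; m=q.mean(0)
    print(n,m.round(1),'yaw',np.degrees(np.arctan2(d[1],d[0])).round(1),'L',np.linalg.norm(d)/2,'W',np.linalg.norm(q[0]-q[1]),np.linalg.norm(q[3]-q[2]))
for n,a,b,z in [('thick',(556,306),(614,550),34),('thick2',(556,306),(610,583),17),('slim',(118,320),(160,560),22),('slim2',(118,320),(161,576),11)]:
    p,q=P(*a,z),P(*b,z);d=p-q
    print(n,((p+q)/2).round(1),'yaw',np.degrees(np.arctan2(d[1],d[0])).round(1),'L',np.linalg.norm(d))
E
```

```text
wide [632.7  28.3] yaw -4.6 L 103.44451833939642 W 66.16666575482563 66.42191717368885
narrow [629.5 214.3] yaw -5.9 L 104.52239740037545 W 51.984894325480894 50.42291460373874
thick [493.4 -33.6  34. ] yaw 14.3 L 116.60532359679003
thick2 [485.7 -33.4  17. ] yaw 12.0 L 133.20879997293153
slim [483.3 179.7  22. ] yaw 13.2 L 115.44310867830059
slim2 [479.5 181.3  11. ] yaw 12.9 L 124.21306982108246
```

Call:
arm_command(moves=[[0.09,0.0197,-0.0403,-0.0095,0,0,0.068],[0.09,0.0197,-0.0403,-0.0095,0,0,0.068],[0.09,0.0197,-0.0403,-0.0095,0,0,0.068],[0.09,0.0197,-0.0403,-0.0095,0,0,0.068],[0.09,0.0197,-0.0403,-0.0095,0,0,0.068],[0.09,0.0197,-0.0403,-0.0095,0,0,0.068],[0.09,0.0197,-0.0403,-0.0095,0,0,0.068],[0.09,0.0197,-0.0403,-0.0095,0,0,0.068],[0.09,0.0197,-0.0403,-0.0095,0,0,0.068],[0.09,0.0197,-0.0403,-0.0095,0,0,0.068],[0.09,0,0,0,0,0,0],[0.09,0,0,0,0,0,0]])

```text
t: 1.3
tool_pos: [482.6, 179.3, 150.1]
ee_rot: [-180.0, -0.1, -167.3]
contact_force: [0.7, 1.3, 0.2]
opening: 90.1
grasp_force: 0.0
```

```bash
python3 - <<'E'
from h import *
save('wrist','w1.png');print(ctrl.get_obs()['joints'],ctrl.camera_info('wrist'))
E
```

```text
[ -2.63594885  22.18999099 -25.14756764 112.86147666  12.4931108
  47.5857778   68.20706028] {'camera_matrix': array([[371.64829954,   0.        , 323.28240474],
       [  0.        , 371.64829954, 233.901102  ],
       [  0.        ,   0.        ,   1.        ]]), 'rvec': array([-1.84542053, -2.31146268, -0.31472963]), 'tvec': array([ -69.21233481, -499.60988424,  162.0336459 ])}
```

View pics/w1.png

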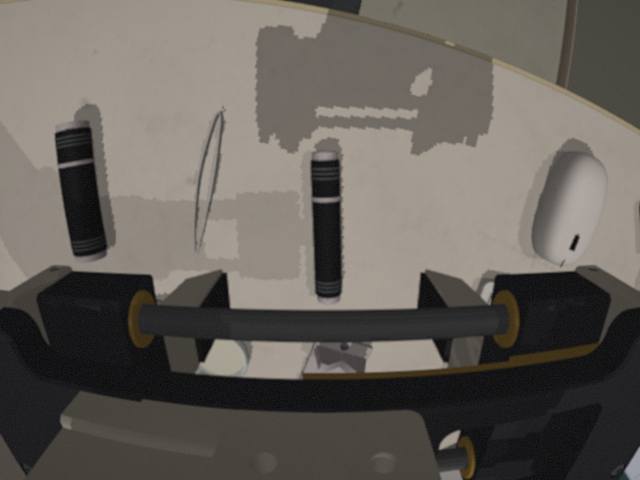

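The wrist view shows the slim barrel between the fingers, from (326,152) to (329,301), and the thick one at upper left, from (73,124) to (90,258).

```bash
python3 - <<'E'
from h import *
for n,a,b,z in [('slim',(326,152),(329,301),22),('slim11',(326,152),(329,301),11),('thick',(73,124),(90,258),34),('thick',(73,124),(90,258),17)]:
    p,q=at('wrist',a,z),at('wrist',b,z);d=q-p
    print(n,((p+q)/2).round(1),'yaw',np.degrees(np.arctan2(d[1],d[0])).round(1),'L',np.linalg.norm(d))
E
```

```text
slim [480.9 183.6  22. ] yaw 14.1 L 116.08993604849663
slim11 [483.7 184.3  11. ] yaw 14.1 L 120.86551693350839
thick [490.8 -20.5  34. ] yaw 14.2 L 111.89821737762878
thick [496.  -32.8  17. ] yaw 14.2 L 119.34642139155588
```

Call:
arm_command(moves=[[0.07,0,0.0025,-0.028,0,0,0.018],[0.07,0,0,-0.03,0,0,0],[0.07,0,0,-0.03,0,0,0],[0.07,0,0,-0.025,0,0,0],[0.07,0,0,-0.015,0,0,0],[0.05,0,0,0,0,0,0],[0.04,0,0,0,0,0,0],[0.03,0,0,0,0,0,0],[0.025,0,0,0,0,0,0],[0.01,0,0,0,0,0,0],[0.01,0,0,0,0,0,0],[0.01,0,0,0,0,0,0],[0.01,0,0,0,0,0,0]])

```text
t: 2.65
tool_pos: [482.8, 183.3, 23.0]
ee_rot: [-180.0, 0.0, -166.1]
contact_force: [-0.6, -0.5, 3.4]
opening: 21.6
grasp_force: 30.0
```

Call:
arm_command(moves=[[0.01,0,0,0.01,0,0,0],[0.01,0,0,0.02,0,0,0],[0.01,0,0,0.03,0,0,0],[0.01,0,0,0.02,0,0,0],[0.01,0.0147,0.0031,0,0,0,-0.0345],[0.01,0.0147,0.0031,0,0,0,-0.0345],[0.01,0.0147,0.0031,0,0,0,-0.0345],[0.01,0.0147,0.0031,0,0,0,-0.0345],[0.01,0.0147,0.0031,0,0,0,-0.0345],[0.01,0.0147,0.0031,0,0,0,-0.0345],[0.01,0.0147,0.0031,0,0,0,-0.0345],[0.01,0.0147,0.0031,0,0,0,-0.0345],[0.01,0.0147,0.0031,0,0,0,-0.0345],[0.01,0.0147,0.0031,0,0,0,-0.0345],[0.01,0,0,0,0,0,0],[0.01,0,0,0,0,0,0]])

```text
t: 4.25
tool_pos: [628.7, 214.4, 102.6]
ee_rot: [-180.0, -0.1, 174.2]
contact_force: [-0.6, 0.1, -1.4]
opening: 21.2
grasp_force: 30.0
```

```bash
python3 - <<'E'
from h import *
a=save('wrist','w2.png')
print(ctrl.get_obs()['opening'])
E
```

```text
21.182230199800923
```

View pics/w2.png

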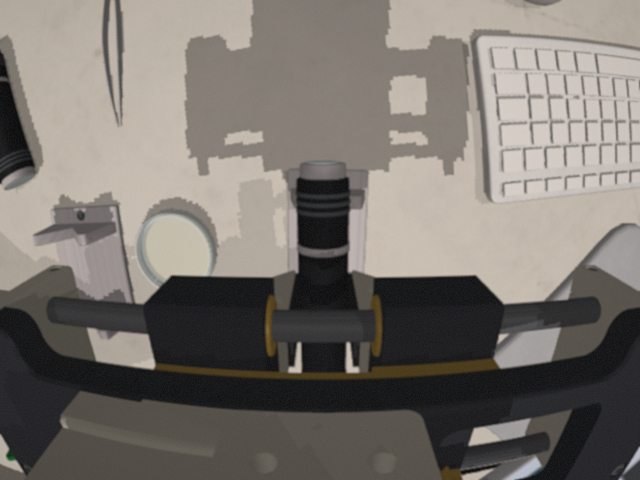

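The held barrel lies along the narrow cradle. Its near end is at (322,162), and the base plate's near corners are at (289,170) and (368,170).

```bash
python3 - <<'E'
from h import *
o=ctrl.get_obs();c=o['tool_pos'];print(c)
def loc(p,c,yaw):
    d=p[:2]-c[:2];a=np.radians(yaw);return [d@[np.cos(a),np.sin(a)],d@[-np.sin(a),np.cos(a)]]
n=np.array([629.5,214.3])
for uv in [(289,170),(368,170),(289,260),(368,240)]:
    p=at('wrist',uv,6);print(uv,p.round(1),'in narrow est',np.round(loc(p,n,-5.9),1))
for uv,z in [((322,160),100),((298,182),91),((349,182),91)]:
    p=at('wrist',uv,z);print('barrel',uv,np.round(loc(p,c,-5.9),1))
# wide near corners z=6 ; 
for uv in [(55,206),(118,205)]:
    p=at('wrist',uv,6);print('wide',np.round(loc(p,np.array([632.7,28.3]),-4.6),1))
E
```

```text
[628.40874244 214.33866206 102.51354468]
(289, 170) [577.5 196.9   6. ] in narrow est [-49.9 -22.7]
(368, 170) [582.5 246.8   6. ] in narrow est [-50.1  27.5]
(289, 260) [637.4 189.5   6. ] in narrow est [ 10.4 -23.9]
(368, 240) [628.8 243.3   6. ] in narrow est [-3.7 28.8]
barrel (322, 160) [-61.7  -1.4]
barrel (298, 182) [-52.1 -11.2]
barrel (349, 182) [-52.1   9.6]
wide [-53.1 -25.2]
wide [-50.6  37.6]
```

Call:
arm_command(moves=[[0.01,0.001,0.002,-0.015,0,0,0],[0.01,0.001,0,-0.015,0,0,0],[0.01,0,0,-0.012,0,0,0],[0.01,0,0,-0.005,0,0,0],[0.01,0,0,-0.003,0,0,0],[0.01,0,0,0,0,0,0],[0.01,0,0,0,0,0,0]])

```text
t: 5.0
tool_pos: [631.9, 216.6, 53.1]
ee_rot: [180.0, 0.0, 174.2]
contact_force: [0.1, -0.4, -1.2]
opening: 21.3
grasp_force: 30.0
```

Call:
arm_command(moves=[[0.01,0,0,-0.0015,0,0,0],[0.01,0,0,-0.0015,0,0,0],[0.01,0,0,-0.001,0,0,0],[0.01,0,0,0,0,0,0]])

```text
t: 5.4
tool_pos: [631.5, 216.3, 48.7]
ee_rot: [-180.0, 0.0, 174.2]
contact_force: [-0.1, -0.4, -1.0]
opening: 21.5
grasp_force: 30.0
```

Call:
arm_command(moves=[[0.01,0,0,-0.001,0,0,0],[0.01,0,0,0,0,0,0],[0.01,0,0,0,0,0,0]])

```text
t: 5.7
tool_pos: [631.6, 216.5, 48.2]
ee_rot: [180.0, 0.0, 174.2]
contact_force: [-1.0, -0.8, 3.5]
opening: 21.3
grasp_force: 30.0
```

Contact comes at the expected seating height. I'll press half a millimetre further and open gradually.

Call:
arm_command(moves=[[0.01,0,0,-0.0005,0,0,0],[0.01,0,0,0,0,0,0],[0.022,0,0,0,0,0,0],[0.024,0,0,0,0,0,0],[0.028,0,0,0,0,0,0],[0.036,0,0,0,0,0,0],[0.05,0,0,0,0,0,0],[0.05,0,0,0,0,0,0]])

```text
t: 6.5
tool_pos: [631.5, 216.4, 47.1]
ee_rot: [-180.0, -0.0, 174.2]
contact_force: [-0.1, -0.1, 0.2]
opening: 47.1
grasp_force: 0.0
```

Call:
arm_command(moves=[[0.05,0,0,0.02,0,0,0],[0.05,0,0,0.04,0,0,0],[0.09,0,0,0.043,0,0,0],[0.09,-0.0173,-0.0312,0,0,0,0.043],[0.09,-0.0173,-0.0312,0,0,0,0.043],[0.09,-0.0173,-0.0312,0,0,0,0.043],[0.09,-0.0173,-0.0312,0,0,0,0.043],[0.09,-0.0173,-0.0312,0,0,0,0.043],[0.09,-0.0173,-0.0312,0,0,0,0.043],[0.09,-0.0173,-0.0312,0,0,0,0.043],[0.09,-0.0173,-0.0312,0,0,0,0.043],[0.09,0,0,0,0,0,0],[0.09,0,0,0,0,0,0]])

```text
t: 7.8
tool_pos: [493.1, -33.9, 150.5]
ee_rot: [-180.0, 0.0, -166.3]
contact_force: [0.1, 0.4, -0.3]
opening: 89.8
grasp_force: 0.0
```

```bash
python3 - <<'E'
from h import *
w=save('wrist','w3.png');t=save('top','t3.png')
a=cv2.resize(t[225:325,170:270],(480,480),interpolation=cv2.INTER_CUBIC)
b=w[60:360,160:480]; b=cv2.resize(b,(320,300))
im=np.zeros((480,800,3),np.uint8);im[:,:480]=a;im[:300,480:]=b;cv2.imwrite('pics/c3.png',im)
E
```

```text
(no output)
```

View pics/c3.png

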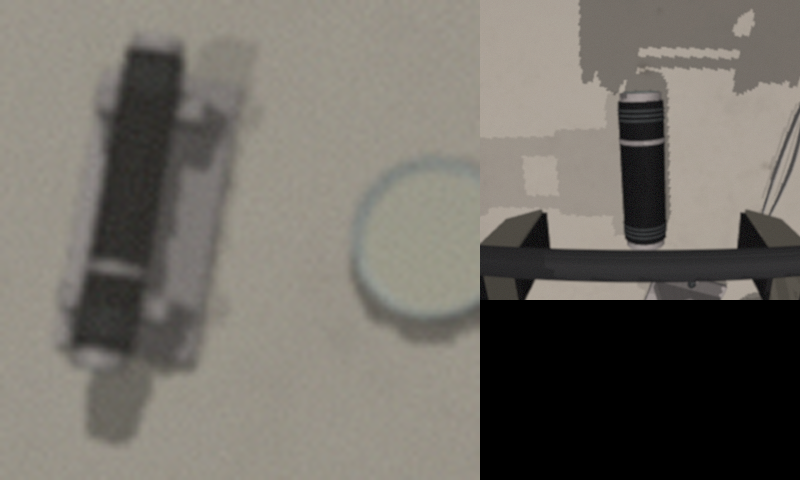

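The slim barrel sits in the narrow cradle: far end at (158,42), near end at (100,357) in the crop. The thick barrel is between the fingers, from (321,154) to (326,304) in wrist pixels.

```bash
python3 - <<'E'
from h import *
T=lambda u,v,z:at('top',(170+u/4.8-.4,225+v/4.8-.4),z)
a=np.radians(-5.9)
p,q=T(158,38,46.5),T(102,352,46.5);m=(p+q)/2;d=p-q
e=m[:2]-[629.5,214.3];print('slim',m,np.degrees(np.arctan2(d[1],d[0])),np.linalg.norm(d),'local',e@[np.cos(a),np.sin(a)],e@[-np.sin(a),np.cos(a)])
for z in (34,17):
    p,q=at('wrist',(321,154),z),at('wrist',(326,304),z);d=q-p
    print('thick',((p+q)/2).round(1),np.degrees(np.arctan2(d[1],d[0])).round(1),np.linalg.norm(d))
E
```

```text
slim [631.88422325 213.06767023  46.5       ] -6.5128562423376355 112.5882192375117 local 2.498267888253003 -0.9807215363999403
thick [492.4 -32.8  34. ] 15.7 112.16348260567344
thick [496.9 -31.7  17. ] 15.7 119.63222771394764
```

Call:
arm_command(moves=[[0.08,0.0025,0.0015,-0.028,0,0,0.02],[0.08,0,0,-0.03,0,0,0],[0.08,0,0,-0.03,0,0,0],[0.08,0,0,-0.025,0,0,0],[0.08,0,0,-0.0155,0,0,0],[0.06,0,0,0,0,0,0],[0.05,0,0,0,0,0,0],[0.04,0,0,0,0,0,0],[0.036,0,0,0,0,0,0],[0.02,0,0,0,0,0,0],[0.02,0,0,0,0,0,0],[0.02,0,0,0,0,0,0],[0.02,0,0,0,0,0,0]])

```text
t: 9.2
tool_pos: [495.8, -31.8, 21.9]
ee_rot: [-180.0, 0.0, -165.0]
contact_force: [-0.1, 0.3, 2.1]
opening: 33.5
grasp_force: 30.0
```

Call:
arm_command(moves=[[0.02,0,0,0.01,0,0,0],[0.02,0,0,0.02,0,0,0],[0.02,0,0,0.03,0,0,0],[0.02,0,0,0.02,0,0,0],[0.02,0.0138,0.0062,0,0,0,-0.0342],[0.02,0.0138,0.0062,0,0,0,-0.0342],[0.02,0.0138,0.0062,0,0,0,-0.0342],[0.02,0.0138,0.0062,0,0,0,-0.0342],[0.02,0.0138,0.0062,0,0,0,-0.0342],[0.02,0.0138,0.0062,0,0,0,-0.0342],[0.02,0.0138,0.0062,0,0,0,-0.0342],[0.02,0.0138,0.0062,0,0,0,-0.0342],[0.02,0.0138,0.0062,0,0,0,-0.0342],[0.02,0.0138,0.0062,0,0,0,-0.0342],[0.02,0,0,0,0,0,0],[0.02,0,0,0,0,0,0]])

```text
t: 10.8
tool_pos: [632.9, 30.4, 101.7]
ee_rot: [-180.0, -0.1, 175.5]
contact_force: [-0.5, -0.0, -2.2]
opening: 33.1
grasp_force: 30.0
```

```bash
python3 - <<'E'
from h import *
w=save('wrist','w4.png')[120:320,180:460]
cv2.imwrite('pics/c4.png',cv2.resize(w,(784,560),interpolation=cv2.INTER_CUBIC))
E
```

```text
(no output)
```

View pics/c4.png

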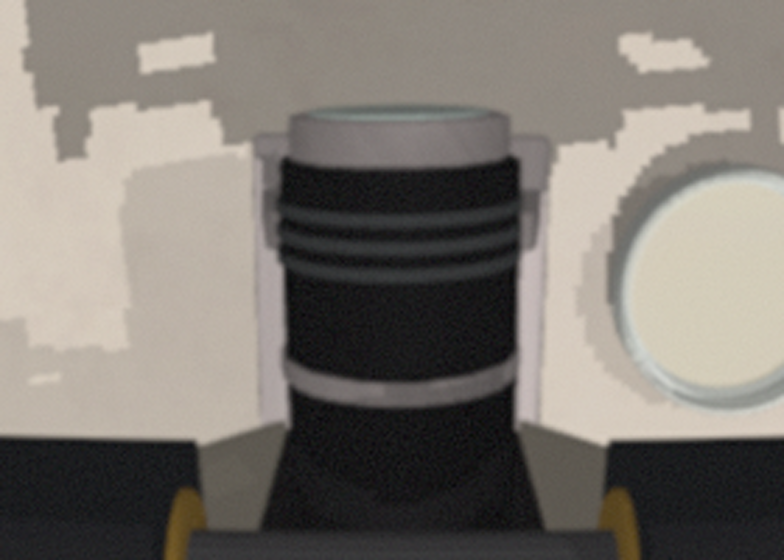

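The held thick barrel is over the wide cradle. The plate's near corners are at (253,136) and (552,136) in the crop, and the barrel end is centred at (400,108).

```bash
python3 - <<'E'
from h import *
W=lambda u,v,z:at('wrist',(180+u/2.8,120+v/2.8),z)
c=ctrl.get_obs()['tool_pos'];a=np.radians(-4.5);X=np.array([np.cos(a),np.sin(a)]);Y=np.array([-X[1],X[0]])
for n,u,v,z in [('cL',253,136,6),('cR',552,136,6),('eL',262,410,6),('eR',540,410,6),('bar',400,106,113),('barL',280,180,97),('barR',520,180,97)]:
    d=W(u,v,z)[:2]-c[:2];print(n,round(d@X,1),round(d@Y,1))
print(c)
E
```

```text
cL -50.1 -34.3
cR -50.0 33.4
eL 15.8 -34.5
eR 15.9 32.7
bar -63.4 -0.9
barL -52.2 -17.7
barR -52.1 15.8
[632.55353061  29.94008358 101.60077313]
```

Call:
arm_command(moves=[[0.02,0.0015,0,-0.015,0,0,0],[0.02,0.0015,0,-0.015,0,0,0],[0.02,0,0,-0.01,0,0,0],[0.02,0,0,-0.005,0,0,0],[0.02,0,0,-0.003,0,0,0],[0.02,0,0,-0.0015,0,0,0],[0.02,0,0,0,0,0,0],[0.02,0,0,0,0,0,0]])

```text
t: 11.65
tool_pos: [637.0, 30.4, 52.7]
ee_rot: [180.0, 0.0, 175.4]
contact_force: [-0.7, 0.4, -0.6]
opening: 33.0
grasp_force: 30.0
```

Call:
arm_command(moves=[[0.02,0,0,-0.001,0,0,0],[0.02,0,0,-0.001,0,0,0],[0.02,0,0,-0.0005,0,0,0],[0.02,0,0,0,0,0,0]])

```text
t: 12.05
tool_pos: [636.8, 30.2, 49.9]
ee_rot: [-180.0, 0.0, 175.4]
contact_force: [0.9, -0.8, 0.2]
opening: 32.9
grasp_force: 30.0
```

Call:
arm_command(moves=[[0.02,0,0,-0.0007,0,0,0],[0.02,0,0,-0.0005,0,0,0],[0.02,0,0,0,0,0,0]])

```text
t: 12.35
tool_pos: [636.8, 30.0, 49.4]
ee_rot: [-180.0, 0.0, 175.4]
contact_force: [-1.9, -1.3, 5.7]
opening: 33.2
grasp_force: 30.0
```

Seated, with 5.7 N of contact at the expected height. I'll release gradually and lift away.

Call:
arm_command(moves=[[0.034,0,0,0,0,0,0],[0.036,0,0,0,0,0,0],[0.04,0,0,0,0,0,0],[0.048,0,0,0,0,0,0],[0.06,0,0,0,0,0,0],[0.06,0,0,0,0,0,0],[0.06,0,0,0.02,0,0,0],[0.06,0,0,0.04,0,0,0],[0.06,0,0,0.05,0,0,0],[0.06,-0.045,0,0.03,0,0,0],[0.06,-0.045,0,0,0,0,0],[0.06,-0.045,0,0,0,0,0],[0.06,-0.045,0,0,0,0,0],[0.06,0,0,0,0,0,0]])

```text
t: 13.75
tool_pos: [452.1, 29.8, 184.8]
ee_rot: [-179.8, -0.4, 175.5]
contact_force: [1.0, -0.1, 0.4]
opening: 60.2
grasp_force: 0.0
```

```bash
python3 - <<'E'
from h import *
s=save('scene','s5.png')[170:310,200:370];t=save('top','t5.png')[225:325,170:345]
im=np.zeros((600,800,3),np.uint8);im[:300,:525]=cv2.resize(t,(525,300),interpolation=cv2.INTER_CUBIC);im[300:,:364]=cv2.resize(s,(364,300),interpolation=cv2.INTER_CUBIC);cv2.imwrite('pics/c5.png',im)
E
```

```text
(no output)
```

View pics/c5.png

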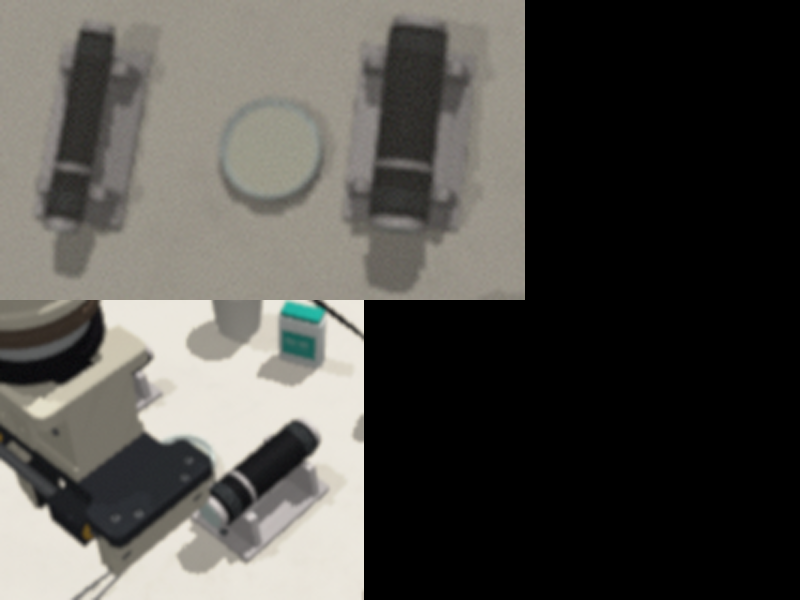

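Both barrels lie in both notches and line up with their cradles. In the crop the thick one runs from (420,20) to (400,222). One number check, then I hand in.

```bash
python3 - <<'E'
from h import *
T=lambda u,v,z:at('top',(170+u/3-.33,225+v/3-.33),z)
p,q=T(420,18,61),T(400,219,61);m=(p+q)/2;d=p-q
a=np.radians(-4.6);e=m[:2]-[633.5,29.5]
L=np.linalg.norm(d);x=e@[np.cos(a),np.sin(a)];y=e@[-np.sin(a),np.cos(a)]
print(m,L,x,y,np.degrees(np.arctan2(d[1],d[0])))
if abs(x)<9 and abs(y)<5: print(ctrl.sign_off())
E
```

```text
[635.16704795  27.89152827  61.        ] 113.036489396005 1.7906758904104498 -1.4695951918090173 -4.237756622313018
the job is handed in; nothing more can be done
None
```

I laid both barrels in their matching cradles and handed the job in at about 14 s; by the last camera check each was within about 3 mm of its cradle's middle and aligned to under 1°, but the hand-in returned no verdict.

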